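# Hang a washed phone frame in its station on the drying rail

### The job

Lift the hanger with the washed phone frame off the loading stand, bring its hook over the anti-jump lip of the drying rail and lower it gently until the tongue runs in the channel behind the lip. Then slide it lightly along the channel, without forcing it, until the tongue drops into the pocket of the index strip; leave it hanging there straight and fully home, and leave the other things on the bench alone.

Things in the scene. Friction and masses are not known exactly. Their poses are not given: they have to be found in the camera images.
- hanger: steel C-hook of 20 x 6 mm bar, a black grip on top, a clip with a phone frame below, one piece, 0.2 to 0.3 kg, hangs plumb from its tongue. Origin: middle of the tongue's lower end; z up, y along its width, x from the stem to the open side of the C. Tongue x -3 to 3, y -10 to 10, z 0 to 36, end rounded. Bridge x -27 to 3, z 30 to 36. Stem x -27 to -21, z -53 to 36. All mm
- grip (a point): centre of the hanger's grip, to be pinched from above across its thickness: hanger x = -12, z = 60 mm; grip 14 mm thick along x, 30 mm wide along y, 48 mm high (z 36 to 84)
- hook_foot (a point): middle of the upper face of the foot of the C: hanger z = -47 mm; the foot spans x -27 to 16. The C's mouth, between tongue end and foot, is 47 mm high and open toward +x: a bar must enter from there. Below it: clip x 0 to 19, y -45 to 45, z -77 to -52; phone frame x 5 to 14, y -71 to 71, z -130 to -60
- stand: fixed loading stand: base plate, a post behind (x = 48 mm) and a short open hook 22 mm wide. Origin on the bench, z up, x from the open front of the hook to the post. The hanger hangs here at the start, its axes along the stand's within 0.03 rad. To free it lift it 10 to 35 mm, then draw it at least 45 mm toward -x of the stand
- stand_seat (a point): seat of the stand's hook, on which the tongue's end stands at the start (stand x = 0, y = 0, z = 155 mm), between a front lip (top z = 163) and an upright behind (top z = 169)
- rail: fixed drying rail: an aluminium channel along y, 300 mm long, 12 mm clear width, over a drip tray (110 x 300 mm, rim 14 mm). Origin on the bench below its middle, z up, x from the lip to the back wall (x 6 to 11 mm, top z = 197). Underside z = 162. Posts and brackets behind it (x 11 to 47, y = +-110). Pressing or rubbing the hanger on it with more than 25 N would scratch or bend it
- channel (a point): on the centre line of the rail's channel, at mid length, at the height of the running surface (rail x = 0, y = 0, z = 175 mm). This surface is the top of a white index strip on the channel's floor with one pocket, 24 mm along y, 8 mm deep (bottom z = 167). Black blocks close the channel beyond y = +-110
- lip (a point): top of the rounded anti-jump lip in front of the channel, at mid length (rail x = -8 mm, z = 189; the lip is 4 mm thick). The hook goes on from -x: tongue end above this, foot of the C below the rail. The strip's pocket is clamped anywhere from y = -40 to +40 mm, not measured: feel for it, or see the black clamp and thumb screw on the back wall behind it (top z = 201)
- bottle: small white bottle with a blue cap, 48 x 48 x 110 mm, origin at the centre of its base; bystander
- tip_pot: small beige pot of soldering tips, 40 x 40 x 58 mm, origin at the centre of its base; bystander
- brush: black antistatic brush lying flat, 34 x 159 x 10 mm, origin at the centre of its underside; bystander
- tweezers: steel tweezers lying flat, 16 x 127 x 8 mm, origin at the centre of their underside; bystander
- phone: phone lying flat, 146 x 73 x 9 mm, origin at the centre of its underside; bystander
- bits: green closed bit box, 55 x 85 x 24 mm, origin at the centre of its underside; bystander
- cup: black plastic cup, 70 x 70 x 60 mm, origin at the centre of its base; bystander
- glass: black watchmaker's loupe standing on its wide end, 45 x 45 x 28 mm, origin at the centre of its base; bystander

How it is judged:
On the way, in this order (a step that is already met when the one before it is completed fails the run):
1. the hanger is off the loading stand, held clear of it (horizontal distance between hanger and stand above 0.04 m and contact force between hanger and stand below 0.05 N and height (world z) of hanger above 0.15 m), for 0.1 s.
2. the tongue is behind the anti-jump lip, in the channel of the rail (x of hanger in the frame of rail between -0.006 and 0.006 m and y of hanger in the frame of rail between -0.11 and 0.11 m and z of hanger in the frame of rail between 0.16 and 0.18 m), for 0.1 s.
At the end, for the whole second after the job is handed in: The hanger hangs still on the rail with its tongue in the pocket: tongue end within 3 mm of the pocket bottom (162 to 170 mm above the rail's origin, within 50 mm of its middle), within 6 mm of the channel's centre line, upright within 0.12 rad, along the rail within 0.15 rad, borne by the rail (x of hanger in the frame of rail between -0.006 and 0.006 m and y of hanger in the frame of rail between -0.05 and 0.05 m and z of hanger in the frame of rail between 0.162 and 0.17 m and angle between hanger's own z axis and vertical below 0.12 rad and angle between the y axis of hanger and the y axis of rail, either way round below 0.15 rad and linear speed of hanger below 0.05 m/s and contact force between hanger and rail above 0.5 N); the robot touches nothing.
It fails at once if the hanger is forced against the rail with more than 25 N (contact force between hanger and rail above 25 N).
It fails at once if another thing on the bench is shifted by more than 30 mm (distance of any of bottle, tip_pot, brush, tweezers, phone, bits, cup, glass from where it was at the start of the episode above 0.03 m).
It also fails if it takes over 72 s, if anything falls off the work surface, if the arm or the gripper's body presses on something with over 40 N, if the wrist force passes 120 N, or if a joint passes its speed limit or range.

### The arm

A 6-joint arm with a two-finger parallel gripper is mounted at the origin on the work surface; the furniture and walls round the work are solid. World frame = base frame: x ahead of the robot, y to its left, z up, the work surface at z = 0. Lengths are in m, angles in rad, forces in N, time in s.
With the tool pointing down it reaches from about 0.225 to 0.875 m from the base axis. Payload 3.4 kg.
Tool frame: the origin (TCP) lies on the centre line of the jaws, within the pads' length; the fingertips stand 11 mm ahead of it and the grasp point (between the pads) lies 8 mm behind it; z points along the fingers, y is the line along which they close (so a half turn about z gives the same grasp; the last joint's range is limited). The gripper opens to 85 mm and grips with 20 to 120 N. Pads are 22 mm wide; open, the fingers measure 114 mm over their backs; the gripper's body (76 mm by 85 mm) begins 54 mm behind the grasp point. The pads swing forward as they close: fully open they stand 13 mm farther back than shut.
Start: joints at [-1.461, 0.276, 1.505, -0, 1.361, -0.121], TCP at [0.132, -0.56, 0.242] pointing down, gripper open.
Joint ranges: [-2.89, 2.89], [-0.75, 2.08], [0.22, 2.7], [-1.18, 4.32], [0.11, 2.71], [-2.7, 2.7]. Speed limits (rad/s): [2.57, 2.57, 3.14, 3.14, 3.14, 3.14].

### API

Orientations are given as a unit quaternion [w, x, y, z].
In Python, from rig import manip, eyes, job gives the robot as it stands.
- The arm moves only by the tool drive_tool, never from a script. Its argument "rows" is a list of rows, each a list of 3 entries, a list of its own where there are three numbers: the turn, a rotation vector about the world's x, y, z in rad, then the shift along the world's x, y, z in cm, then the finger opening in cm, from 0 to 8.54. A call has 1 to 8 rows; each row shifts and turns the commanded pose from where the row before left it; what a row does not reach is not made up. A row lasts 1/8 s, in which the tool goes at most 62.5 mm and 10.7 degrees, less where a joint would pass 70% of its speed; a pose out of reach is approached as far as the arm can. A call is refused whole if a number of a shift passes 6.25 or a number of a turn 0.188, either way. A call with a gripper value outside its range is refused whole. The fingers move at their own pace and stop on an object; "force" is the grip in N (left out, the last holds). Time passes only in rows, so rows that do not move let the fingers close. It gives the time, the measured TCP pose, the force, the opening and the grip force at its end, in the units of the state.
- manip.get_state(): the state, without advancing time (a new reading comes with each control period).
- eyes.get_image(name): name is "side" or "top" or "wrist"; returns the picture (480x640x3 uint8, red, green, blue); there is no depth.
- eyes.get_calibration(name): a dict with "camera_matrix" (3x3 intrinsics, pixels), "view" (4x4, takes a point from world to camera coordinates). Camera axes: x right, y up, looking along -z (the intrinsics and any distortion apply to the point x, -y, -z); pixel columns grow to the right and rows downward; lengths in m; the calibration is good to about 2 mm. A picture is of the moment at which its call begins: read the wrist's pose just before it. get_calibration takes no time and is no camera call; for the wrist camera it gives the pose at the moment of the call.
- job.sign_off(): hands the job in; it is judged then, once.
The state is a dict: "clock": time; "qpos": joint angles; "qd": joint speeds; "effort": joint torques, N m; "position": TCP position; "ee_rot": TCP orientation; "contact_force": force on the tool from outside, world axes, zero at the start; "moment": the same for the moment, N m; "width": finger opening in m; "gripper_force": force on a finger pad.
Only numpy, scipy, OpenCV 4.12 (cv2) and the standard library are available. Lean on these libraries where they do the work, as an engineer would, in place of code of your own. Each camera call takes 0.05 s, during which the arm holds its last target. There are 200 camera calls.

## Working session

There is one attempt and no reset: what is moved stays moved. The work goes in short steps, Python scripts to look and compute and a tool call to move; the robot and the scene stay as the last step left them, time stands still between calls to the robot, and variables do not carry over. Pictures are saved under pics/ and viewed, at most 10 in all, crops included, and the job is handed in when it is done.

Besides the shell and the picture viewer there is one more tool, called after "Emit:" by a JSON object that holds its "op" and its "data". drive_tool: Moves the arm, as the interface text tells. Its arguments: {"type":"object","properties":{"rows":{"type":"array"},"force":{"type":"number"}},"required":["rows"]}

```bash
mkdir -p pics; ls; python3 - <<'E'
from rig import manip, eyes, job
import cv2,numpy as np
for n in ("side","top"):
    im=eyes.get_image(n); cv2.imwrite(f"pics/{n}0.png",im[:,:,::-1])
    c=eyes.get_calibration(n); print(n,np.round(c["camera_matrix"],1).tolist(),np.round(c["view"],4).tolist(),[k for k in c])
print(manip.get_state())
E
```

```text
pics
side [[512.1, 0.0, 328.1], [0.0, 512.1, 241.8], [0.0, 0.0, 1.0]] [[0.9435, -0.3309, 0.0158, -0.5473], [0.1729, 0.5326, 0.8285, -0.1294], [-0.2825, -0.779, 0.5598, -1.3827], [0.0, 0.0, 0.0, 1.0]] ['camera_matrix', 'view']
top [[614.1, 0.0, 315.1], [0.0, 614.1, 236.1], [0.0, 0.0, 1.0]] [[-0.0049, -0.9999, -0.0132, -0.153], [0.9947, -0.0062, 0.1022, -0.5399], [-0.1023, -0.0126, 0.9947, -1.646], [0.0, 0.0, 0.0, 1.0]] ['camera_matrix', 'view']
{'clock': 0.1, 'qpos': array([-1.46100837e+00,  2.76541686e-01,  1.50598059e+00, -1.49360758e-05,
        1.36067721e+00, -1.21003531e-01]), 'qd': array([-0.00019306, -0.00242743, -0.0039716 , -0.00114339,  0.00063618,
        0.00108086]), 'effort': array([ 1.22460828e-03, -4.17699766e+01, -2.46404958e+01, -2.37753147e-04,
        5.76964463e-03, -1.17920658e-05]), 'position': array([ 0.1314703 , -0.55932561,  0.24153085]), 'ee_rot': array([-8.03448986e-04,  9.93348796e-01,  1.15141325e-01, -2.79702862e-06]), 'contact_force': array([0.29394095, 0.13296018, 0.50965951]), 'moment': array([ 0.01432236,  0.02949168, -0.04863333]), 'gripper_force': 0.0, 'width': 0.08530734494625218}
```

View pics/side0.png

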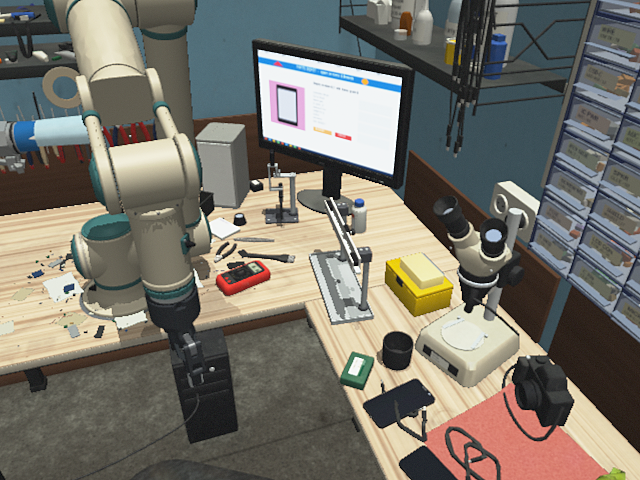

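View pics/top0.png

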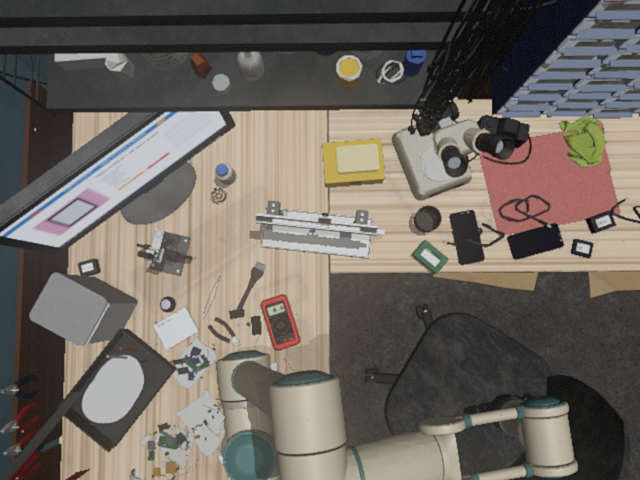

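The side view shows the stand with the hanger at about (283,195) and the rail at about (345,235). In the top view the stand is at about (165,253) and the rail at about (315,228), with its back wall on the +x side. Next I'll crop both, enlarged.

```bash
cat > h.py <<'E'
import numpy as np,cv2
from rig import manip,eyes,job
def cal(n):
    c=eyes.get_calibration(n); return np.array(c["camera_matrix"]),np.array(c["view"])
def proj(n,P,c=None):
    K,V=c or cal(n); P=np.atleast_2d(P); q=P@V[:3,:3].T+V[:3,3]; q=q*[1,-1,-1]; u=q@K.T; return u[:,:2]/u[:,2:]
def ray(n,u,z):  # point on pixel ray at height z
    K,V=cal(n); d=np.linalg.inv(K)@[u[0],u[1],1]; d=V[:3,:3].T@(d*[1,-1,-1]); o=-V[:3,:3].T@V[:3,3]; return o+d*(z-o[2])/d[2]
def frame(p,yaw,L):
    c,s=np.cos(yaw),np.sin(yaw); return np.array(L)@np.array([[c,s,0],[-s,c,0],[0,0,1]])+[p[0],p[1],0]
E
python3 - <<'E'
from h import *
def crop(f,x,y,w,h,W,H):
    return cv2.resize(cv2.imread(f)[y:y+h,x:x+w],(W,H),interpolation=cv2.INTER_CUBIC)
a=np.hstack([crop("pics/side0.png",255,145,60,90,300,450)[:, :],crop("pics/top0.png",125,220,75,67,500,450)])
cv2.imwrite("pics/c1.png",a)
b=np.vstack([crop("pics/top0.png",240,190,160,75,800,375)])
s=crop("pics/side0.png",300,190,90,140,385,600)
cv2.imwrite("pics/c2.png",np.hstack([cv2.resize(s,(310,482)),cv2.resize(cv2.copyMakeBorder(b,0,421,0,0,0),(485,482))]))
E
```

```text
(no output)
```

View pics/c1.png

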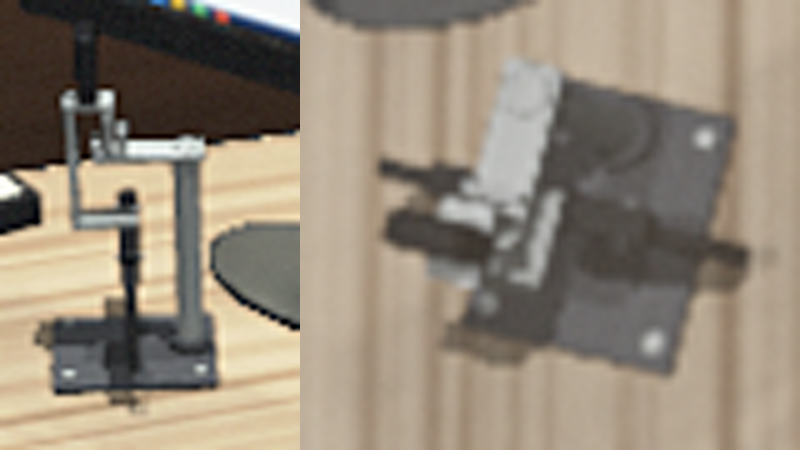

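View pics/c2.png

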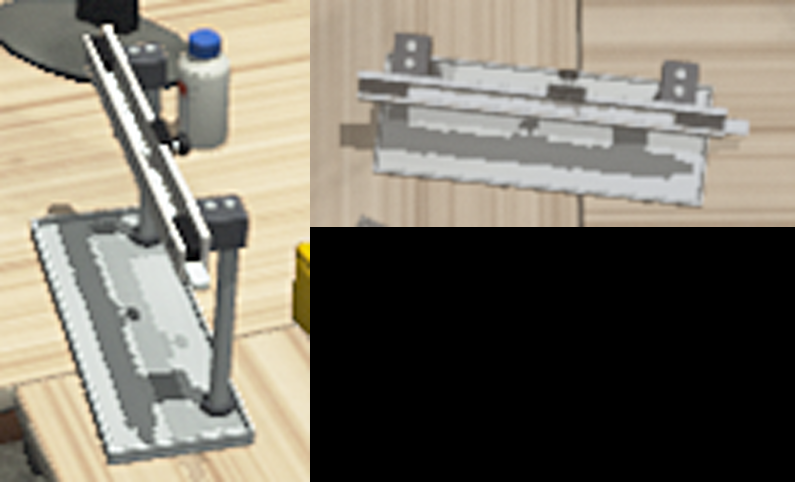

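```bash
python3 - <<'E'
from h import *
for n in("side","top","wrist"):
    K,V=cal(n); print(n,(-V[:3,:3].T@V[:3,3]).round(3)); 
    if n=="wrist": print(K.round(1).tolist(),V[:3,:3].round(3).tolist())
t=lambda X,Y:(240+(X-310)/3.03,190+Y/3.03)
s=lambda X,Y:(300+X/3.442,190+Y/3.442)
for z,p in ((.197,(360,85)),(.197,(725,118)),(.0,(375,172)),(.0,(702,205))): print('rail',ray("top",t(*p),z).round(3))
for p in ((108,27),(208,265)): print('rail side wall top',ray("side",s(*p),.197).round(3))
t=lambda X,Y:(125+(X-300)/6.667,220+Y/6.716)
s=lambda X,Y:(255+X/5,145+Y/5)
for z,p in ((.005,(735,120)),(.005,(670,372)),(.165,(530,85)),(.165,(500,195))):print('stand',ray("top",t(*p),z).round(3))
for z,p in ((.005,(52,390)),(.005,(215,385)),(.155,(185,148)),(.155,(100,155)),(.155+.036,(72,97)),(.155+.036,(108,97))):print('stand side',ray("side",s(*p),z).round(3))
E
```

```text
side [ 0.148 -1.189  0.89 ]
top [ 0.368 -0.177  1.69 ]
wrist [ 0.215 -0.541  0.372]
[[426.8, 0.0, 313.5], [0.0, 426.8, 235.7], [0.0, 0.0, 1.0]] [[0.228, -0.974, -0.001], [0.92, 0.216, -0.328], [0.319, 0.074, 0.945]]
rail [ 0.567 -0.014  0.197]
rail [ 0.538 -0.309  0.197]
rail [ 0.513 -0.007  0.   ]
rail [ 0.481 -0.305  0.   ]
rail side wall top [ 0.578 -0.023  0.197]
rail side wall top [ 0.534 -0.343  0.197]
stand [0.539 0.19  0.005]
stand [0.435 0.215 0.005]
stand [0.536 0.232 0.165]
stand [0.495 0.243 0.165]
stand side [0.437 0.208 0.005]
stand side [0.539 0.182 0.005]
stand side [0.536 0.228 0.155]
stand side [0.482 0.235 0.155]
stand side [0.469 0.248 0.191]
stand side [0.491 0.241 0.191]
```

Emit:
{"op": "drive_tool", "data": {"rows": [[[0,0,0.08],[2.6,2.6,1.1],8.5],[[0,0,0.08],[2.6,2.6,1.1],8.5],[[0,0,0.08],[2.6,2.6,1.1],8.5],[[0,0,0.08],[2.6,2.6,1.1],8.5],[[0,0,0.08],[2.6,2.6,1.1],8.5],[[0,0,0.08],[2.6,2.6,1.1],8.5],[[0,0,0.08],[2.6,2.6,1.1],8.5],[[0,0,0.08],[2.6,2.6,1.1],8.5]]}}

```text
clock: 1.1
position: [0.3401, -0.3507, 0.3303]
ee_rot: [-0.0, 0.906, 0.423, -0.0]
contact_force: [0.1, -0.0, -0.3]
width: 0.0851
gripper_force: 0.0
```

Emit:
{"op": "drive_tool", "data": {"rows": [[[0,0,0.08],[2.6,2.6,1.1],8.5],[[0,0,0.08],[2.6,2.6,1.1],8.5],[[0,0,0.08],[2.6,2.6,1.1],8.5],[[0,0,0.08],[2.6,2.6,1.1],8.5],[[0,0,0.08],[2.6,2.6,1.1],8.5],[[0,0,0.08],[2.6,2.6,1.1],8.5],[[0,0,0.08],[2.6,2.6,1.1],8.5],[[0,0,0.04],[2.6,2.6,1.1],8.5]]}}

```text
clock: 2.1
position: [0.5482, -0.1428, 0.4182]
ee_rot: [-0.0, 0.741, 0.671, -0.0]
contact_force: [0.7, -0.8, -0.2]
width: 0.0851
gripper_force: 0.0
```

Emit:
{"op": "drive_tool", "data": {"rows": [[[0,0,0],[0,0,0],8.5],[[0,0,0],[0,0,0],8.5]]}}

```text
clock: 2.35
position: [0.547, -0.144, 0.4176]
ee_rot: [-0.001, 0.742, 0.671, -0.001]
contact_force: [-0.6, 0.8, -0.2]
width: 0.0848
gripper_force: 0.0
```

```bash
python3 - <<'E'
from h import *
np.save("wr_cal.npy",np.array(cal("wrist")[1])); im=eyes.get_image("wrist"); cv2.imwrite("pics/w1.png",im[:,:,::-1])
K,V=cal("wrist");print(K.tolist());s=manip.get_state();print(s["clock"],s["position"],s["ee_rot"])
E
```

```text
[[426.757122938202, 0.0, 313.53199536937416], [0.0, 426.757122938202, 235.745582845979], [0.0, 0.0, 1.0]]
2.4 [ 0.54677224 -0.14426105  0.41770046] [-5.18229767e-04  7.41846512e-01  6.70569225e-01 -6.31126873e-04]
```

View pics/w1.png

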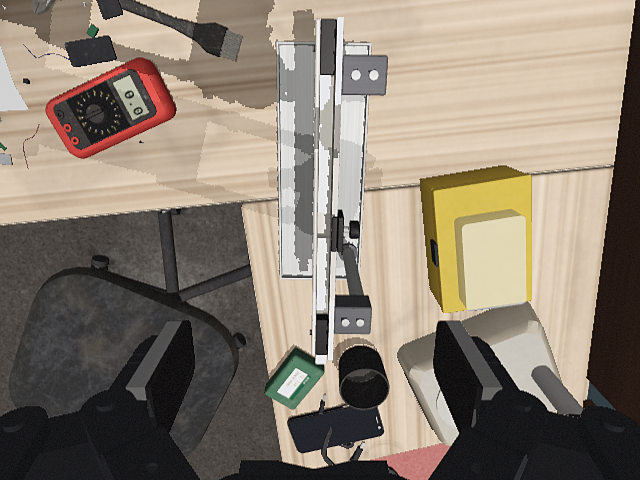

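The wrist view shows the rail from above: lip on the left (column about 317), back wall on the right (about 340), and the clamp at about (337,232). The far end is at row 18 and the near end at about row 362. I'll get the edges numerically from intensity profiles.

```bash
python3 - <<'E'
import cv2
g=cv2.cvtColor(cv2.imread("pics/w1.png"),cv2.COLOR_BGR2GRAY)
for r in (14,16,17,18,19,20,24,40,60,100,130,160,190,215,232,255,285,300,330,350,356,359,361,362,363,364,366): print(r,'from310:',' '.join(map(str,g[r,310:352])))
E
```

```text
14 from310: 129 127 123 113 214 208 206 206 208 208 207 207 207 207 205 204 205 206 205 203 203 203 200 202 200 198 200 199 200 197 199 196 197 195 193 191 190 191 191 191 190 189
16 from310: 127 129 126 115 214 203 201 201 201 199 200 200 200 198 198 199 198 196 196 196 196 195 192 192 192 192 189 188 187 186 189 186 186 187 188 190 192 191 191 192 194 193
17 from310: 125 125 123 110 209 200 198 197 197 195 196 199 201 201 201 201 203 202 202 203 204 203 203 202 200 197 194 202 233 230 230 229 231 234 192 192 193 194 194 194 195 195
18 from310: 121 121 117 108 204 198 188 151 180 185 193 135 146 148 149 148 149 150 148 151 150 151 151 146 179 175 203 197 241 236 235 235 237 240 192 195 196 194 194 195 195 195
19 from310: 119 118 117 111 210 191 197 195 205 199 239 60 71 74 74 71 73 74 74 71 75 73 69 68 96 84 121 199 239 234 232 233 235 228 192 194 194 195 196 195 196 195
20 from310: 119 122 120 118 147 146 200 224 233 223 193 28 72 69 73 70 71 70 71 70 71 70 74 70 71 10 25 243 240 233 232 233 235 224 192 194 196 195 196 196 196 197
24 from310: 123 122 123 122 118 149 198 235 240 231
[... 2740 characters left out ...]
7 134 130 117 141 170 17 14 22 22 18 19 20 21 19 18 26 13 27
362 from310: 37 35 34 39 20 184 255 244 240 240 240 240 240 238 237 241 184 205 208 209 215 220 119 124 131 130 121 112 162 15 18 19 21 14 23 18 0 22 25 21 25 21
363 from310: 63 47 34 37 25 125 204 227 224 224 225 224 222 218 233 238 201 205 207 208 212 217 199 207 130 130 122 116 117 15 15 25 21 15 19 17 24 27 17 16 20 22
364 from310: 83 71 56 43 22 49 92 131 126 125 126 124 124 111 196 219 208 204 207 208 213 215 211 215 129 127 122 120 98 10 16 20 17 18 21 18 18 19 16 25 22 16
366 from310: 111 106 96 87 65 64 51 32 32 34 40 32 28 14 140 217 212 206 209 208 212 215 209 206 200 206 117 199 102 9 13 15 14 20 28 20 18 12 23 14 23 15
```

```bash
python3 - <<'E'
import cv2
im=cv2.imread("pics/w1.png")
a=cv2.resize(im[8:98,290:400],None,fx=3.6,fy=3.6,interpolation=cv2.INTER_CUBIC)
b=cv2.resize(im[195:375,300:400],None,fx=3.3,fy=3.3,interpolation=cv2.INTER_CUBIC)
h=max(a.shape[0],b.shape[0]); p=lambda x:cv2.copyMakeBorder(x,0,h-x.shape[0],0,0,0)
import numpy as np; cv2.imwrite("pics/c3.png",np.hstack([p(a),p(b)])); print(a.shape,b.shape)
E
```

```text
(324, 396, 3) (594, 330, 3)
```

View pics/c3.png

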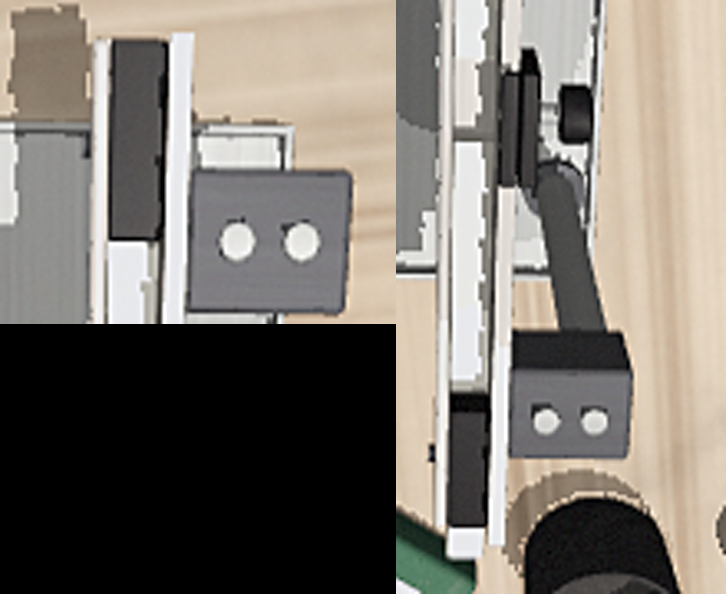

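The crop shows the wall ends clearly. There is also a grey band across the white strip at about row 234, next to the clamp, which is probably the pocket's far wall. I'll fit the rail pose and read the strip profile.

```bash
python3 - <<'E'
from h import *
from scipy.optimize import least_squares
g=cv2.cvtColor(cv2.imread("pics/w1.png"),cv2.COLOR_BGR2GRAY)
print('strip rows195-305 cols 319-323',g[195:306,319:324].mean(1).astype(int).tolist())
print('clamp col 331-335',g[205:256,332].tolist(),g[205:256,337].tolist())
c=(cal("wrist")[0],np.load("wr_cal.npy"))
Le=[(336.5,24),(335.6,60),(334.6,100),(332.6,160),(332.4,190),(330.6,255),(329.5,285),(329.2,300),(328.6,330),(327.5,350)]
Re=[(343.4,24),(342.6,40),(341.8,60),(338.4,190),(333.3,350)]
def line(p,x,z,pts):
    A,B=proj("",frame(p[:2],p[2],[[x,.15,z],[x,-.15,z]]),c); d=(B-A)/np.linalg.norm(B-A)
    return [(q-A)@[d[1],-d[0]] for q in np.array(pts)]
def res(p):
    E=proj("",frame(p[:2],p[2],[[.0085,.15,.197],[.0085,-.15,.197]]),c)
    return np.r_[line(p,.006,.197,Le),line(p,.011,.197,Re),E[0,1]-16.7,E[1,1]-360.5]
f=least_squares(res,[.545,-.165,-.1]); p=f.x; print(p,f.fun.round(1))
np.save("rail.npy",p)
def y_at(u,z,pp=p):
    K,V=c; d=np.linalg.inv(K)@[u[0],u[1],1]; d=V[:3,:3].T@(d*[1,-1,-1]); o=-V[:3,:3].T@V[:3,3]; w=o+d*(z-o[2])/d[2]
    cs,sn=np.cos(p[2]),np.sin(p[2]); e=w[:2]-p[:2]; return (cs*e[0]+sn*e[1],-sn*e[0]+cs*e[1])
for u,z in (((321,233),.175),((321,236),.175),((321,233),.167),((321,210),.175),((335,251),.201),((334,217),.201),((358,229),.187),((318,100),.189),((358,355),.0)): print(u,z,np.round(y_at(u,z),4))
print('lip proj',proj("",frame(p[:2],p[2],[[-.01,.15,.187],[-.006,.15,.187],[-.01,0,.187],[-.006,0,.187],[-.01,-.15,.187],[-.006,-.15,.187]]),c).round(1).tolist())
E
```

```text
strip rows195-305 cols 319-323 [233, 233, 233, 233, 233, 233, 233, 233, 233, 233, 233, 233, 233, 233, 233, 233, 234, 229, 223, 223, 224, 223, 222, 222, 222, 222, 222, 222, 222, 222, 221, 221, 221, 222, 224, 225, 228, 237, 164, 114, 109, 101, 86, 236, 239, 234, 233, 233, 233, 233, 233, 232, 233, 232, 232, 233, 232, 232, 232, 232, 232, 232, 232, 232, 232, 232, 232, 232, 232, 232, 232, 232, 232, 232, 232, 232, 232, 232, 232, 232, 232, 232, 232, 232, 232, 232, 233, 233, 232, 232, 232, 232, 232, 233, 232, 232, 232, 232, 233, 232, 233, 233, 233, 232, 233, 233, 232, 232, 233, 232, 233]
clamp col 331-335 [238, 236, 237, 238, 242, 243, 245, 249, 254, 178, 125, 161, 88, 25, 30, 33, 33, 34, 37, 42, 45, 49, 48, 45, 48, 50, 49, 55, 55, 58, 61, 58, 60, 55, 61, 59, 60, 61, 62, 64, 63, 62, 64, 62, 61, 53, 73, 223, 227, 222, 220] [209, 205, 204, 206, 180, 189, 200, 186, 135, 114, 124, 53, 5, 9, 14, 15, 15, 9, 10, 6, 7, 8, 4, 0, 7, 4, 7, 1, 8, 0, 0, 4, 0, 0, 8, 0, 2, 1, 5, 8, 7, 7, 6, 6, 0, 29, 44, 212, 220, 211, 207]
[ 0.55509367 -0.16167323 -0.11196422] [ 0.   0.   0.1 -0.3  0.3  0.2 -0.1 -0.   0.1 -0.4  0.2 -0.1 -0.3  0.3
  0.2 -0.2  0.3]
(321, 233) 0.175 [-0.0022 -0.0266]
(321, 236) 0.175 [-0.0022 -0.0296]
(321, 233) 0.167 [-0.0021 -0.0294]
(321, 210) 0.175 [-0.0026 -0.0046]
(335, 251) 0.201 [ 0.0097 -0.0342]
(334, 217) 0.201 [ 0.008  -0.0033]
(358, 229) 0.187 [ 0.0304 -0.0184]
(318, 100) 0.189 [-0.0069  0.0908]
(358, 355) 0.0 [ 0.0605 -0.2798]
lip proj [[315.0, 18.3], [320.3, 18.3], [312.9, 208.6], [317.4, 208.6], [311.2, 354.5], [315.3, 354.5]]
```

```bash
python3 - <<'E'
from h import *
def tri(a,b):
    M=[]
    for n,u in(("side",a),("top",b)):
        K,V=cal(n); P=K@np.diag([1,-1,-1])@V[:3]; M+= [u[0]*P[2]-P[0],u[1]*P[2]-P[1]]
    v=np.linalg.svd(np.array(M))[2][-1]; return v[:3]/v[3], 
for a,b in (((403,185),(232,122)),((256,140),(62,247)),((256,42),(3,237)),((412,70),(218,112)),((413,70),(232,115))): print(tri(a,b))
E
```

```text
(array([0.82747381, 0.05113938, 0.15892801]),)
(array([0.49054067, 0.47164659, 0.18078096]),)
(array([0.4912628 , 0.4436763 , 0.51263884]),)
(array([0.76279829, 0.0155961 , 0.51748753]),)
(array([ 0.75243776, -0.01278004,  0.52589111]),)
```

Emit:
{"op": "drive_tool", "data": {"rows": [[[0,0,-0.02],[-0.8,4.6,-0.5],8.5],[[0,0,-0.02],[-0.8,4.6,-0.5],8.5],[[0,0,-0.02],[-0.8,4.6,-0.5],8.5],[[0,0,-0.02],[-0.8,4.6,-0.5],8.5],[[0,0,-0.02],[-0.8,4.6,-0.5],8.5],[[0,0,-0.02],[-0.8,4.6,-0.5],8.5],[[0,0,-0.02],[-0.8,4.6,-0.5],8.5],[[0,0,0],[-0.8,4.6,-0.5],8.5]]}}

```text
clock: 3.4
position: [0.4829, 0.2243, 0.378]
ee_rot: [0.0, 0.787, 0.616, -0.0]
contact_force: [0.2, -0.3, 0.0]
width: 0.0851
gripper_force: 0.0
```

Emit:
{"op": "drive_tool", "data": {"rows": [[[0,0,0],[0,0,0],8.5],[[0,0,0],[0,0,0],8.5],[[0,0,0],[0,0,0],8.5]]}}

```text
clock: 3.78
position: [0.4838, 0.2227, 0.3785]
ee_rot: [0.0, 0.787, 0.616, -0.0]
contact_force: [-0.4, -1.4, 0.0]
width: 0.0849
gripper_force: 0.0
```

```bash
python3 - <<'E'
from h import *
np.save("wr2.npy",cal("wrist")[1]); im=eyes.get_image("wrist"); cv2.imwrite("pics/w2.png",im[:,:,::-1])
s=manip.get_state();print(s["clock"],s["position"],s["ee_rot"],s["contact_force"])
E
```

```text
3.825 [0.48390129 0.22281086 0.3785177 ] [2.72585553e-04 7.87376012e-01 6.16472980e-01 7.68663968e-05] [-0.51460156 -0.50515811 -0.16947951]
```

View pics/w2.png

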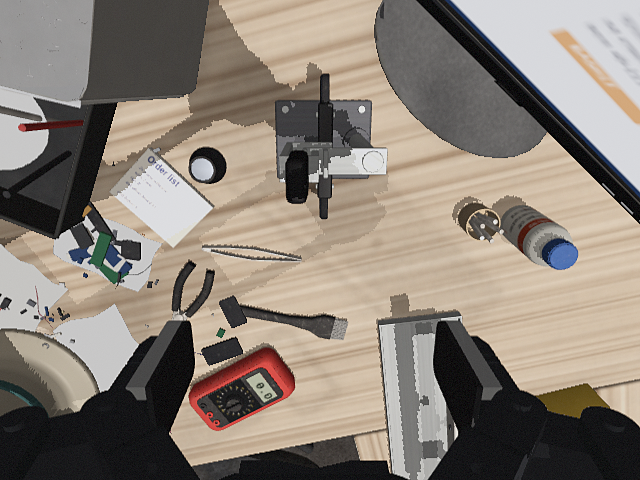

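The hanger's grip shows at columns 286–307, rows 150–203. The stand's post top is at (373,160), and the phone frame runs vertically along column 325. I'll fit the hanger pose to the grip's outline.

```bash
python3 - <<'E'
from h import *
from scipy.optimize import least_squares
im=cv2.imread("pics/w2.png"); g=cv2.cvtColor(im,cv2.COLOR_BGR2GRAY)
for r in range(144,210,4): print(r,' '.join(map(str,g[r,278:318])))
print('frame');
for r in range(72,86,2): print(r,' '.join(map(str,g[r,314:338])))
for r in range(206,224,2): print(r,' '.join(map(str,g[r,314:338])))
c=(cal("wrist")[0],np.load("wr2.npy"))
p=(.495,.238); yaw=-.242
b=lambda xs,ys,z:[[x,y,z] for x in xs for y in ys]
print(proj("",frame(p,yaw,b((-.019,-.005),(-.015,.015),.239)),c).round(1).tolist())
print(proj("",frame(p,yaw,b((-.019,-.005),(-.015,.015),.191)),c).round(1).tolist())
print('frame top z=.095',proj("",frame(p,yaw,b((.005,.014),(-.071,.071),.095)),c).round(1).tolist())
E
```

```text
144 115 113 112 112 113 114 117 101 67 72 70 70 70 62 100 148 140 139 146 106 109 111 92 93 95 96 98 95 95 97 93 97 93 89 149 148 107 105 106 109
148 117 119 116 116 120 86 69 73 74 73 76 70 59 58 65 93 94 93 95 95 94 94 94 94 92 69 69 68 75 90 87 84 109 112 109 108 111 110 109 110
152 111 113 115 88 71 70 72 73 75 70 64 70 28 8 0 8 5 21 8 0 9 11 14 9 8 10 8 12 24 94 100 96 96 72 69 69 69 69 68 69
156 108 126 123 120 130 128 121 120 115 122 106 15 1 17 23 14 6 5 10 17 10 15 13 17 13 17 13 10 6 0 72 89 87 86 92 90 91 92 90 93
160 87 128 138 135 134 134 135 144 125 9 3 11 17 20 12 14 20 21 14 12 22 22 14 10 17 11 10 12 0 0 56 100 95 93 92 94 92 92 96 88
164 102 126 141 135 137 139 151 44 11 22 20 21 32 27 21 30 25 31 28 29 26 27 33 28 13 12 6 19 5 7 55 101 95 94 95 93 92 95 93 89
168 94 103 163 138 137 140 142 49 9 10 22 23 31 28 29 32 32 32 33 22 17 19 29 13 18 13 18 10 5 10 55 95 89 89 88 91 90 90 87 84
172 75 97 162 147 150 88 101 53 6 17 23 22 26 28 15 20 16 20 9 19 17 19 14 14 15 6 18 16 10 14 55 97 93 87 87 83 75 71 58 222
176 75 81 91 91 89 91 97 51 2 18 14 17 14 18 12 22 13 18 
[... 2195 characters left out ...]
155 160 160 163
214 135 136 137 137 147 82 19 38 44 42 46 43 35 58 176 168 166 165 166 165 165 166 164 165
216 146 149 153 156 168 92 14 34 41 36 42 48 37 59 181 169 168 168 169 166 166 163 163 159
218 183 162 164 165 168 177 171 22 14 17 16 15 4 126 170 161 160 157 157 155 152 152 149 151
220 188 161 163 162 164 164 165 167 157 157 155 153 158 152 151 152 151 151 152 154 154 154 156 155
222 178 169 178 149 147 149 151 152 150 150 151 151 153 153 156 156 156 157 159 159 157 159 160 160
[[294.1, 217.7], [293.4, 172.6], [315.3, 217.7], [315.4, 172.6]]
[[296.8, 199.6], [296.2, 160.4], [315.0, 199.6], [315.0, 160.4]]
frame top z=.095 [[324.4, 229.5], [325.6, 81.7], [333.2, 229.4], [335.5, 81.7]]
```

```bash
python3 - <<'E'
import cv2
im=cv2.imread("pics/w2.png")
cv2.imwrite("pics/c4.png",cv2.resize(im[65:225,265:395],None,fx=3.7,fy=3.7,interpolation=cv2.INTER_CUBIC))
E
```

```text
(no output)
```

View pics/c4.png

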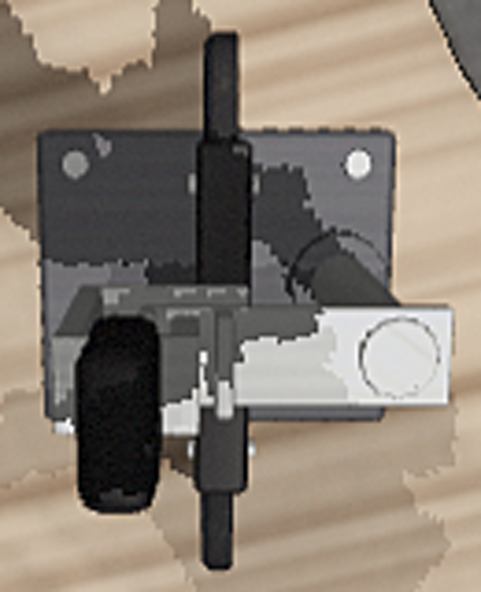

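```bash
python3 - <<'E'
from h import *
from scipy.optimize import least_squares
c=(cal("wrist")[0],np.load("wr2.npy"))
# local point, axis(0 col,1 row), observed
O=[((-.019,-.005,.235),0,285.3),((-.019,.01,.225),0,285.0),((-.005,-.005,.235),0,307.8),((-.012,-.015,.236),1,202.5),
((-.012,.015,.191),1,150.8),((.005,-.06,.095),0,319.3),((.014,-.06,.095),0,327.1),((.0095,-.071,.095),1,218.3),((.0095,.071,.095),1,73.0),
((.005,.06,.095),0,319.6),((.014,.065,.095),0,328.8)]
def res(p):
    q=proj("",frame(p[:2],p[2],[o[0] for o in O]),c); return np.array([q[i,o[1]]-o[2] for i,o in enumerate(O)])
f=least_squares(res,[.49,.24,-.24],loss="soft_l1"); p=f.x; print(p,f.fun.round(1))
G=frame(p,p[2],[[-.012,0,0]])[0]; s=manip.get_state(); print('grip',G,'delta cm',(G[:2]-s["position"][:2])*100); np.save("hang.npy",p)
r=np.load("rail.npy"); 
for y in (.02,-.0187): print('rail grip at',y,frame(r,r[2],[[-.012,y,0]]))
E
```

```text
[ 0.4915216   0.24761509 -0.24079405] [-0.   0.7 -1.1  1.6 -2.  -0.3  0.8  3.2 -1.2 -0.3  0.4]
grip [0.47986782 0.25047678 0.        ] delta cm [-0.40334699  2.76659191]
rail grip at 0.02 [[ 0.54540342 -0.14045769  0.        ]]
rail grip at -0.0187 [[ 0.54107945 -0.17891537  0.        ]]
```

Emit:
{"op": "drive_tool", "data": {"rows": [[[0,0,0],[-0.4,2.7,0],6],[[0,0,0],[0,0,-2.4],6],[[0,0,0],[0,0,-2.4],6],[[0,0,0],[0,0,-2.4],6],[[0,0,0],[0,0,-2.4],6],[[0,0,0],[0,0,-2.4],6],[[0,0,0],[0,0,-2.4],6],[[0,0,0],[0,0,-2.4],6]]}}

```text
clock: 4.82
position: [0.48, 0.2501, 0.2098]
ee_rot: [0.0, 0.787, 0.617, 0.0]
contact_force: [-0.0, -0.5, -0.3]
width: 0.0598
gripper_force: 0.0
```

Emit:
{"op": "drive_tool", "data": {"force": 30, "rows": [[[0,0,0],[0,0,0],6],[[0,0,0],[0,0,0],4],[[0,0,0],[0,0,0],3],[[0,0,0],[0,0,0],2.5],[[0,0,0],[0,0,0],2.2]]}}

```text
clock: 5.45
position: [0.4797, 0.2513, 0.2108]
ee_rot: [0.0, 0.787, 0.617, 0.0]
contact_force: [-0.7, 0.1, 0.9]
width: 0.022
gripper_force: 0.0
```

Emit:
{"op": "drive_tool", "data": {"force": 30, "rows": [[[0,0,0],[0,0,0],1.9],[[0,0,0],[0,0,0],1.7],[[0,0,0],[0,0,0],1.5],[[0,0,0],[0,0,0],1.3],[[0,0,0],[0,0,0],1],[[0,0,0],[0,0,0],0.8],[[0,0,0],[0,0,0],0.5]]}}

```text
clock: 6.32
position: [0.4795, 0.2512, 0.2104]
ee_rot: [0.0, 0.787, 0.617, 0.0]
contact_force: [1.0, 0.8, -0.2]
width: 0.0132
gripper_force: 29.2
```

Emit:
{"op": "drive_tool", "data": {"force": 50, "rows": [[[0,0,0],[0,0,0],0.5],[[0,0,0],[0,0,0.3],0.5],[[0,0,0],[0,0,0.5],0.5],[[0,0,0],[0,0,0.6],0.5],[[0,0,0],[0,0,0.6],0.5],[[0,0,0],[0,0,0.3],0.5],[[0,0,0],[0,0,0],0.5]]}}

```text
clock: 7.2
position: [0.4797, 0.2513, 0.2337]
ee_rot: [0.0, 0.787, 0.617, 0.0]
contact_force: [0.1, -0.1, -1.7]
width: 0.0136
gripper_force: 51.6
```

Emit:
{"op": "drive_tool", "data": {"rows": [[[0,0,0],[-0.5,0.1,0],0.5],[[0,0,0],[-1,0.25,0],0.5],[[0,0,0],[-1,0.25,0],0.5],[[0,0,0],[-1,0.25,0],0.5],[[0,0,0],[-1.5,0.35,0],0.5],[[0,0,0],[-1.5,0.35,0],0.5],[[0,0,0],[-1,0.25,0],0.5],[[0,0,0],[-1,0.25,0],0.5]]}}

```text
clock: 8.2
position: [0.3939, 0.2719, 0.2334]
ee_rot: [0.0, 0.787, 0.617, 0.0]
contact_force: [0.1, 0.3, -2.3]
width: 0.0134
gripper_force: 51.5
```

Emit:
{"op": "drive_tool", "data": {"rows": [[[0,0,0],[-1,0.1,0],0.5],[[0,0,0],[-1,0,0.5],0.5],[[0,0,0],[-1,0,0.5],0.5],[[0,0,0],[0,0,1],0.5],[[0,0,0],[0,0,1],0.5],[[0,0,0],[0,0,1],0.5],[[0,0,0],[0,0,0],0.5],[[0,0,0],[0,0,0],0.5]]}}

```text
clock: 9.2
position: [0.3645, 0.2726, 0.2731]
ee_rot: [-0.0, 0.787, 0.617, -0.0]
contact_force: [-0.2, 0.7, -1.9]
width: 0.013
gripper_force: 51.6
```

Emit:
{"op": "drive_tool", "data": {"rows": [[[0,0,0],[0,-1.5,0],0.5],[[0,0,0],[0,-3,0],0.5],[[0,0,0],[0,-3,0],0.5],[[0,0,0],[0,-3,0],0.5],[[0,0,0],[0,-3,0],0.5],[[0,0,0],[0,-3,0],0.5],[[0,0,0.02],[0.5,-3,0],0.5],[[0,0,0.02],[1,-3,0],0.5]]}}

```text
clock: 10.2
position: [0.3785, 0.046, 0.2731]
ee_rot: [-0.0, 0.774, 0.633, -0.0]
contact_force: [0.1, 0.1, -2.2]
width: 0.0133
gripper_force: 51.6
```

Emit:
{"op": "drive_tool", "data": {"rows": [[[0,0,0.02],[1.5,-3,0],0.5],[[0,0,0.02],[1.5,-3,0],0.5],[[0,0,0.02],[1.5,-3,0],0.5],[[0,0,0.02],[1.5,-3,0],0.5],[[0,0,0.01],[1.5,-3,0],0.5],[[0,0,0],[1.0,-2.6,0],0.5],[[0,0,0],[0.5,-1,0],0.5],[[0,0,0],[0,0,0],0.5]]}}

```text
clock: 11.2
position: [0.469, -0.1386, 0.2729]
ee_rot: [-0.001, 0.745, 0.667, -0.0]
contact_force: [0.3, 1.4, -3.1]
width: 0.0137
gripper_force: 51.6
```

```bash
python3 - <<'E'
from h import *
np.save("wr3.npy",cal("wrist")[1]); im=eyes.get_image("wrist"); cv2.imwrite("pics/w3.png",im[:,:,::-1])
s=manip.get_state();print(s["clock"],s["position"],s["ee_rot"],s["contact_force"],s["moment"])
E
```

```text
11.25 [ 0.4687838  -0.13781213  0.27302659] [-8.32818534e-04  7.45041152e-01  6.67017980e-01 -4.28031626e-05] [-0.63049259  0.50432421 -2.09926707] [0.00386217 0.04406107 0.00945204]
```

View pics/w3.png

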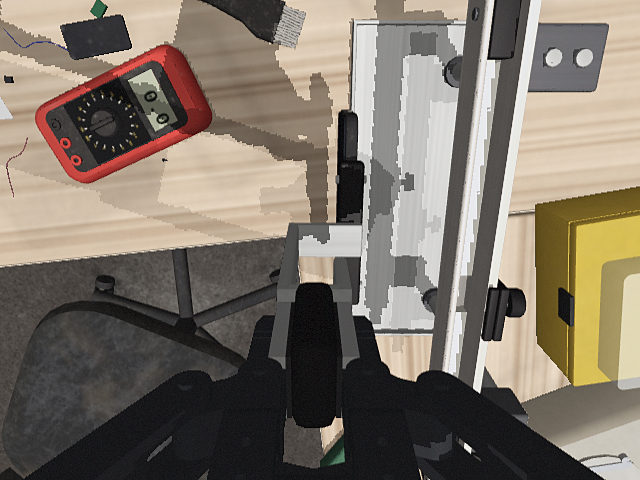

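The hanger hangs straight in the grip: the foot of the C is at about (330,240), the bridge edge at row about 295, and the frame edge at about (347,150). The rail lip runs from (473,0) to (440,390). I'll compare the nominal projections with the picture.

```bash
python3 - <<'E'
from h import *
c=(cal("wrist")[0],np.load("wr3.npy")); T=np.array([.46878,-.13781,.27303]); yaw=-.1106
def H(L): return frame(T[:2],yaw,np.array(L)+[.012,0,T[2]-.0555])
r=np.load("rail.npy")
im=cv2.imread("pics/w3.png")
def dl(P,col):
    q=proj("",P,c)
    for a,b in zip(q[:-1],q[1:]): cv2.line(big,tuple(((a-o)*f).astype(int).tolist()),tuple(((b-o)*f).astype(int).tolist()),col,1)
o=np.array([265,0]);f=2.0
big=cv2.resize(im[0:300,265:545],None,fx=f,fy=f,interpolation=cv2.INTER_CUBIC)
def box(x,y,z,F):
    for yy in y: dl(F([[x[0],yy,z[0]],[x[1],yy,z[0]],[x[1],yy,z[1]],[x[0],yy,z[1]],[x[0],yy,z[0]]]),(0,0,255))
mm=lambda *a:[v/1000 for v in a]
box(mm(-3,3),[.01],mm(0,36),H);box(mm(-27,3),[.01],mm(30,36),H);box(mm(-27,-21),[.01],mm(-53,36),H);box(mm(-27,16),[.01],mm(-53,-47),H)
box(mm(0,19),[.045],mm(-77,-52),H);box(mm(5,14),[.071],mm(-130,-60),H)
F=lambda L:frame(r,r[2],L)
for x,z in((-.010,.187),(-.006,.187),(.006,.197),(.011,.197)): dl(F([[x,.15,z],[x,-.15,z]]),(0,200,0))
for y in (-.0067,-.0307): dl(F([[-.006,y,.175],[.006,y,.175]]),(255,0,0))
cv2.imwrite("pics/c5.png",big)
g=cv2.cvtColor(im,cv2.COLOR_BGR2GRAY)
for rr in (100,200,260): print(rr,list(zip(range(440,525),g[rr,440:525].tolist()))[::1] if 0 else ' '.join(map(str,g[rr,440:525])))
for rr in (100,200,260):
  for x,z in((-.010,.187),(-.006,.187),(.006,.197),(.011,.197)):
    a,b=proj("",F([[x,.05,z],[x,0,z]]),c); print(rr,x,round(float(a[0]+(rr-a[1])/(b[1]-a[1])*(b[0]-a[0])),1),end=' ; ')
E
```

```text
100 190 192 194 198 198 197 196 193 193 192 195 195 193 194 196 195 204 187 73 79 80 83 82 79 80 81 81 82 80 80 80 79 77 67 146 187 209 231 235 235 226 210 229 235 233 234 233 233 234 235 243 169 173 177 189 123 78 80 76 80 79 82 81 83 82 82 85 79 81 83 79 80 82 78 68 124 242 238 233 233 233 233 233 232 233
200 216 216 216 215 214 218 238 89 80 80 80 80 78 79 80 82 80 78 85 78 76 74 143 188 211 233 236 235 221 205 237 234 233 233 234 236 244 169 171 175 177 190 76 73 80 82 78 83 81 79 83 83 80 82 81 80 79 80 80 71 108 240 238 233 232 232 231 232 232 235 200 204 205 205 203 204 202 202 203 201 201 199 199 199 198
260 201 79 80 80 79 80 79 79 81 80 78 81 79 79 72 153 198 187 239 237 229 209 229 235 233 233 234 236 236 245 168 172 178 188 66 78 81 82 80 79 83 82 81 84 78 80 82 79 78 78 72 78 241 238 233 232 231 232 232 232 230 216 216 214 213 214 215 213 212 209 210 209 209 210 211 209 204 200 194 192 187 183 182 179 185
100 -0.01 473.9 ; 100 -0.006 482.2 ; 100 0.006 516.4 ; 100 0.011 527.2 ; 200 -0.01 462.1 ; 200 -0.006 469.8 ; 200 0.006 501.5 ; 200 0.011 511.5 ; 260 -0.01 455.0 ; 260 -0.006 462.3 ; 260 0.006 492.5 ; 260 0.011 502.1 ;
```

View pics/c5.png

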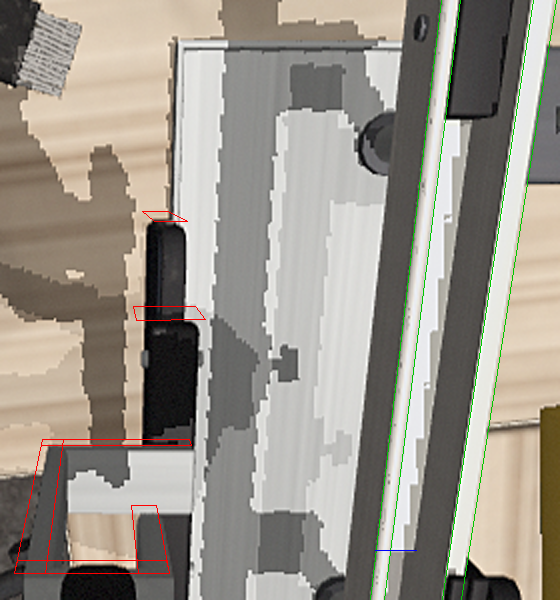

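Emit:
{"op": "drive_tool", "data": {"rows": [[[0,0,0],[0,0,-0.6],0.5],[[0,0,0],[0,0,-0.7],0.5],[[0,0,0],[0,0,-0.5],0.5],[[0,0,0],[0.6,-0.1,0],0.5],[[0,0,0],[1,-0.1,0],0.5],[[0,0,0],[1,-0.1,0],0.5],[[0,0,0],[1,-0.1,0],0.5],[[0,0,0],[1,-0.1,0],0.5]]}}

```text
clock: 12.25
position: [0.5164, -0.1434, 0.2553]
ee_rot: [0.0, 0.745, 0.667, 0.0]
contact_force: [-0.5, 0.4, -2.0]
width: 0.0138
gripper_force: 51.5
```

Emit:
{"op": "drive_tool", "data": {"rows": [[[0,0,0],[1,-0.1,0],0.5],[[0,0,0],[1,-0.1,0],0.5],[[0,0,0],[0.6,-0.05,0],0.5],[[0,0,0],[0.4,-0.05,0],0.5],[[0,0,0],[0,0,0],0.5],[[0,0,0],[0,0,0],0.5]]}}

```text
clock: 13.0
position: [0.5452, -0.1462, 0.2554]
ee_rot: [-0.0, 0.745, 0.667, -0.0]
contact_force: [0.3, -0.4, -1.3]
width: 0.0134
gripper_force: 51.6
```

```bash
cat > st.py <<'E'
from h import *
r=np.load("rail.npy")
F=[];
for i in range(1): s=manip.get_state()
T=s["position"]; w,x,y,z=s["ee_rot"]; yaw=2*np.arctan2(y,x)-np.pi/2
h=frame(T[:2],yaw,[[.012,-.002,T[2]-.0555]])[0]; e=h[:2]-r[:2]; c,s_=np.cos(r[2]),np.sin(r[2])
print(s["clock"],T.round(4),'yaw-rail',round(yaw-r[2],4),'hanger in rail mm',(1000*np.array([c*e[0]+s_*e[1],-s_*e[0]+c*e[1],h[2]])).round(1),'F',s["contact_force"].round(1),'M',s["moment"].round(2))
E
python3 st.py
```

```text
13.0 [ 0.5452 -0.1462  0.2554] yaw-rail 0.0019 hanger in rail mm [  0.4  12.3 199.9] F [ 0.3 -0.4 -1.3] M [0.05 0.02 0.01]
```

Emit:
{"op": "drive_tool", "data": {"rows": [[[0,0,0],[0,0,-0.3],0.5],[[0,0,0],[0,0,-0.3],0.5],[[0,0,0],[0,0,-0.3],0.5],[[0,0,0],[0,0,-0.2],0.5],[[0,0,0],[0,0,-0.2],0.5],[[0,0,0],[0,0,-0.2],0.5],[[0,0,0],[0,0,0],0.5]]}}

```text
clock: 13.88
position: [0.5455, -0.1462, 0.2401]
ee_rot: [-0.0, 0.745, 0.667, -0.0]
contact_force: [0.5, 0.5, -2.1]
width: 0.0133
gripper_force: 51.5
```

Emit:
{"op": "drive_tool", "data": {"rows": [[[0,0,0],[0,0,-0.2],0.5],[[0,0,0],[0,0,-0.2],0.5],[[0,0,0],[0,0,0],0.5]]}}

```text
clock: 14.25
position: [0.5454, -0.1462, 0.2361]
ee_rot: [-0.0, 0.745, 0.667, -0.0]
contact_force: [0.3, -0.0, -2.7]
width: 0.0137
gripper_force: 51.5
```

Emit:
{"op": "drive_tool", "data": {"rows": [[[0,0,0],[0,0,-0.1],0.5],[[0,0,0],[0,0,-0.1],0.5],[[0,0,0],[0,0,-0.1],0.5],[[0,0,0],[0,0,0],0.5],[[0,0,0],[0,0,0],0.5]]}}

```text
clock: 14.88
position: [0.5455, -0.1463, 0.2333]
ee_rot: [0.0, 0.745, 0.667, 0.0]
contact_force: [-0.0, -0.8, -3.0]
width: 0.0136
gripper_force: 51.5
```

```bash
python3 st.py
```

```text
14.875 [ 0.5455 -0.1463  0.2333] yaw-rail 0.002 hanger in rail mm [  0.8  12.2 177.8] F [-0.  -0.8 -3. ] M [-0.02  0.05 -0.  ]
```

No lateral force so far, so the tongue is behind the lip. I'll go on down in 1 mm steps.

Emit:
{"op": "drive_tool", "data": {"rows": [[[0,0,0],[0,0,-0.1],0.5],[[0,0,0],[0,0,-0.1],0.5],[[0,0,0],[0,0,0],0.5],[[0,0,0],[0,0,0],0.5]]}}

```text
clock: 15.38
position: [0.5455, -0.1463, 0.2313]
ee_rot: [0.0, 0.745, 0.667, 0.0]
contact_force: [-0.4, -0.1, -1.9]
width: 0.0134
gripper_force: 51.5
```

Emit:
{"op": "drive_tool", "data": {"rows": [[[0,0,0],[0,0,-0.1],0.5],[[0,0,0],[0,0,0],0.5],[[0,0,0],[0,0,0],0.5]]}}

```text
clock: 15.75
position: [0.5456, -0.1463, 0.2304]
ee_rot: [0.0, 0.745, 0.667, 0.0]
contact_force: [0.6, -1.1, -2.2]
width: 0.0136
gripper_force: 51.7
```

Emit:
{"op": "drive_tool", "data": {"rows": [[[0,0,0],[0,0,-0.1],0.5],[[0,0,0],[0,0,0],0.5],[[0,0,0],[0,0,0],0.5]]}}

```text
clock: 16.12
position: [0.5457, -0.1463, 0.2303]
ee_rot: [0.001, 0.745, 0.667, 0.0]
contact_force: [-1.4, 0.8, 6.1]
width: 0.0135
gripper_force: 52.7
```

Emit:
{"op": "drive_tool", "data": {"rows": [[[0,0,0],[0,0,-0.05],0.5],[[0,0,0],[0,0,0],0.5],[[0,0,0],[0,0,0],0.5]]}}

```text
clock: 16.5
position: [0.5456, -0.1463, 0.2303]
ee_rot: [0.001, 0.745, 0.667, 0.0]
contact_force: [-1.4, 1.6, 8.1]
width: 0.0133
gripper_force: 53.0
```

Contact came at the height expected for the running surface, so the tongue is on the strip. I'll ease the pressure and slide toward the pocket.

Emit:
{"op": "drive_tool", "data": {"rows": [[[0,0,0],[0,0,0.08],0.5],[[0,0,0],[0,0,0],0.5],[[0,0,0],[-0.02,-0.2,0],0.5],[[0,0,0],[-0.02,-0.2,0],0.5],[[0,0,0],[-0.02,-0.2,0],0.5],[[0,0,0],[-0.03,-0.2,0],0.5],[[0,0,0],[-0.02,-0.2,0],0.5]]}}

```text
clock: 17.38
position: [0.5455, -0.1542, 0.2303]
ee_rot: [-0.001, 0.745, 0.667, 0.002]
contact_force: [0.0, 4.4, 5.8]
width: 0.0136
gripper_force: 52.8
```

```bash
python3 st.py
```

```text
17.375 [ 0.5455 -0.1542  0.2303] yaw-rail 0.0021 hanger in rail mm [  1.6   4.3 174.8] F [0.  4.4 5.8] M [ 1.11 -0.09  0.06]
```

Emit:
{"op": "drive_tool", "data": {"rows": [[[0,0,0],[0,0,0.06],0.5],[[0,0,0],[0,0,0],0.5],[[0,0,0],[0,0,0],0.5]]}}

```text
clock: 17.75
position: [0.545, -0.156, 0.2303]
ee_rot: [0.0, 0.745, 0.667, 0.001]
contact_force: [2.4, 3.0, 3.6]
width: 0.0134
gripper_force: 52.4
```

```bash
python3 st.py
```

```text
17.75 [ 0.545  -0.156   0.2303] yaw-rail 0.002 hanger in rail mm [  1.3   2.5 174.8] F [2.4 3.  3.6] M [ 0.66 -0.38  0.01]
```

Emit:
{"op": "drive_tool", "data": {"rows": [[[0,0,0],[0,0,0.03],0.5],[[0,0,0],[-0.02,-0.2,0],0.5],[[0,0,0],[-0.02,-0.2,0],0.5],[[0,0,0],[-0.02,-0.2,0],0.5],[[0,0,0],[-0.02,-0.2,0],0.5],[[0,0,0],[-0.02,-0.2,0],0.5],[[0,0,0],[-0.02,-0.2,0],0.5],[[0,0,0],[0,0,0],0.5]]}}

```text
clock: 18.75
position: [0.543, -0.1689, 0.2303]
ee_rot: [0.0, 0.745, 0.667, -0.001]
contact_force: [-0.1, 0.6, 1.0]
width: 0.0132
gripper_force: 52.0
```

```bash
python3 st.py
```

```text
18.75 [ 0.543  -0.1689  0.2303] yaw-rail 0.0017 hanger in rail mm [  0.8 -10.5 174.8] F [-0.1  0.6  1. ] M [0.25 0.03 0.02]
```

Emit:
{"op": "drive_tool", "data": {"rows": [[[0,0,0],[-0.02,-0.2,0],0.5],[[0,0,0],[-0.02,-0.2,-0.02],0.5],[[0,0,0],[-0.01,-0.1,0],0.5],[[0,0,0],[0,0,0],0.5]]}}

```text
clock: 19.25
position: [0.5427, -0.1737, 0.2302]
ee_rot: [0.0, 0.745, 0.667, -0.0]
contact_force: [0.5, 1.2, -1.4]
width: 0.0131
gripper_force: 51.9
```

Emit:
{"op": "drive_tool", "data": {"rows": [[[0,0,0],[-0.01,-0.1,0],0.5],[[0,0,0],[0,0,0],0.5]]}}

```text
clock: 19.5
position: [0.5425, -0.1746, 0.2302]
ee_rot: [0.0, 0.745, 0.667, -0.0]
contact_force: [-0.9, 1.2, -0.8]
width: 0.0135
gripper_force: 51.8
```

Emit:
{"op": "drive_tool", "data": {"rows": [[[0,0,0],[-0.01,-0.1,0],0.5],[[0,0,0],[0,0,0],0.5]]}}

```text
clock: 19.75
position: [0.5422, -0.1757, 0.23]
ee_rot: [-0.0, 0.745, 0.667, -0.0]
contact_force: [-0.3, 0.3, -1.6]
width: 0.0134
gripper_force: 51.6
```

```bash
python3 st.py
```

```text
19.75 [ 0.5422 -0.1757  0.23  ] yaw-rail 0.0019 hanger in rail mm [  0.8 -17.3 174.5] F [-0.3  0.3 -1.6] M [-0.04  0.02 -0.05]
```

Emit:
{"op": "drive_tool", "data": {"rows": [[[0,0,0],[-0.01,-0.1,0],0.5],[[0,0,0],[0,0,-0.1],0.5],[[0,0,0],[0,0,0],0.5],[[0,0,0],[0,0,0],0.5]]}}

```text
clock: 20.25
position: [0.5424, -0.1763, 0.2293]
ee_rot: [0.0, 0.745, 0.667, -0.0]
contact_force: [-0.2, -1.3, -2.9]
width: 0.0132
gripper_force: 51.5
```

```bash
python3 st.py
```

```text
20.25 [ 0.5424 -0.1763  0.2293] yaw-rail 0.002 hanger in rail mm [  1.  -18.  173.8] F [-0.2 -1.3 -2.9] M [-0.01  0.01  0.03]
```

It is free below the running surface, so the tongue is entering the pocket. Lowering gently.

Emit:
{"op": "drive_tool", "data": {"rows": [[[0,0,0],[0,0,-0.1],0.5],[[0,0,0],[0,0,-0.1],0.5],[[0,0,0],[0,0,-0.1],0.5],[[0,0,0],[0,0,0],0.5],[[0,0,0],[0,0,0],0.5]]}}

```text
clock: 20.88
position: [0.5425, -0.1765, 0.2263]
ee_rot: [0.0, 0.745, 0.667, -0.0]
contact_force: [0.6, -3.1, -3.4]
width: 0.0136
gripper_force: 51.6
```

Emit:
{"op": "drive_tool", "data": {"rows": [[[0,0,0],[0,0,-0.1],0.5],[[0,0,0],[0,0,-0.1],0.5],[[0,0,0],[0,0,0],0.5],[[0,0,0],[0,0,0],0.5]]}}

```text
clock: 21.38
position: [0.5425, -0.1765, 0.2244]
ee_rot: [0.0, 0.745, 0.667, -0.0]
contact_force: [0.3, -3.4, -1.3]
width: 0.0134
gripper_force: 51.7
```

Emit:
{"op": "drive_tool", "data": {"rows": [[[0,0,0],[0,0,-0.1],0.5],[[0,0,0],[0,0,0],0.5],[[0,0,0],[0,0,0],0.5]]}}

```text
clock: 21.75
position: [0.5425, -0.1765, 0.2234]
ee_rot: [0.0, 0.745, 0.667, -0.0]
contact_force: [-0.5, -3.3, -1.0]
width: 0.0135
gripper_force: 51.8
```

```bash
python3 st.py
```

```text
21.75 [ 0.5425 -0.1765  0.2234] yaw-rail 0.002 hanger in rail mm [  1.2 -18.1 167.9] F [-0.5 -3.3 -1. ] M [-0.71  0.02 -0.02]
```

Emit:
{"op": "drive_tool", "data": {"rows": [[[0,0,0],[-0.01,-0.1,0],0.5],[[0,0,0],[0,0,-0.07],0.5],[[0,0,0],[0,0,0],0.5],[[0,0,0],[0,0,0],0.5]]}}

```text
clock: 22.25
position: [0.5422, -0.1768, 0.2225]
ee_rot: [-0.0, 0.745, 0.667, 0.0]
contact_force: [-0.2, 0.2, -1.4]
width: 0.0137
gripper_force: 51.7
```

```bash
python3 st.py
```

```text
22.25 [ 0.5422 -0.1768  0.2225] yaw-rail 0.002 hanger in rail mm [  0.9 -18.4 167. ] F [-0.2  0.2 -1.4] M [-0.08 -0.01 -0.01]
```

Emit:
{"op": "drive_tool", "data": {"rows": [[[0,0,0],[0,0,-0.05],0.5],[[0,0,0],[0,0,0],0.5],[[0,0,0],[0,0,0],0.5]]}}

```text
clock: 22.62
position: [0.5422, -0.1769, 0.2224]
ee_rot: [-0.0, 0.745, 0.667, 0.0]
contact_force: [-0.9, 0.8, 1.8]
width: 0.0133
gripper_force: 52.2
```

```bash
python3 st.py
```

```text
22.625 [ 0.5422 -0.1769  0.2224] yaw-rail 0.002 hanger in rail mm [  0.9 -18.5 166.9] F [-0.9  0.8  1.8] M [0.27 0.19 0.01]
```

Bottomed at 167 mm with the weight on the rail. Releasing slowly.

Emit:
{"op": "drive_tool", "data": {"force": 20, "rows": [[[0,0,0],[0,0,0],1.2],[[0,0,0],[0,0,0],1.4],[[0,0,0],[0,0,0],1.5],[[0,0,0],[0,0,0],1.7],[[0,0,0],[0,0,0],2.0],[[0,0,0],[0,0,0],2.5],[[0,0,0],[0,0,0],3],[[0,0,0],[0,0,0],3.2]]}}

```text
clock: 23.62
position: [0.5423, -0.1773, 0.2221]
ee_rot: [0.0, 0.745, 0.667, 0.0]
contact_force: [0.2, -0.0, -0.3]
width: 0.0318
gripper_force: 0.0
```

```bash
python3 st.py
```

```text
23.625 [ 0.5423 -0.1773  0.2221] yaw-rail 0.002 hanger in rail mm [  1.1 -18.9 166.6] F [ 0.2 -0.  -0.3] M [-0.01 -0.01 -0.03]
```

Emit:
{"op": "drive_tool", "data": {"rows": [[[0,0,0],[0,0,0.5],3.4],[[0,0,0],[0,0,1],3.4],[[0,0,0],[0,0,2],3.4],[[0,0,0],[0,0,3],3.4],[[0,0,0],[0,0,3],3.4],[[0,0,0],[0,0,3],3.4],[[0,0,0],[0,0,3],3.4],[[0,0,0],[0,0,0],3.4]]}}

```text
clock: 24.62
position: [0.5433, -0.1777, 0.3805]
ee_rot: [0.003, 0.745, 0.667, 0.001]
contact_force: [-1.0, -0.8, -0.6]
width: 0.0341
gripper_force: 0.0
```

Emit:
{"op": "drive_tool", "data": {"rows": [[[0,0,0],[0,0,0],3.4],[[0,0,0],[0,0,0],3.4],[[0,0,0],[0,0,0],3.4],[[0,0,0],[0,0,0],3.4],[[0,0,0],[0,0,0],3.4],[[0,0,0],[0,0,0],3.4],[[0,0,0],[0,0,0],3.4],[[0,0,0],[0,0,0],3.4]]}}

```text
clock: 25.62
position: [0.5423, -0.1773, 0.3772]
ee_rot: [0.0, 0.745, 0.667, 0.0]
contact_force: [-0.4, -0.8, -0.7]
width: 0.0341
gripper_force: 0.0
```

```bash
python3 - <<'E'
from h import *
# numeric check: grip outline in wrist image against prediction for hanger home in the pocket
c=cal("wrist"); a=eyes.get_image("wrist").astype(int); c=cal("wrist"); r=np.load("rail.npy")
p=frame(r,r[2],[[0,-.0187,0]])[0]
q=proj("",frame(p,r[2],[[x,y,z] for z in(.251,.203) for x in(-.019,-.005) for y in(-.015,.015)]),c); print(q.round(0).tolist())
fr=proj("",frame(p,r[2],[[x,y,.107] for x in(.005,.014) for y in(-.071,.071)]),c); print('frame',fr.round(0).tolist())
u0,v0=q.min(0).astype(int)-25; u1,v1=q.max(0).astype(int)+25
g=a.sum(2)//3; m=(g<45).astype(np.uint8)
n,lab,st,ce=cv2.connectedComponentsWithStats(m[max(v0,0):v1,max(u0,0):u1]); 
for s_ in st[1:]:
    if s_[4]>150: print('dark blob u,v,w,h,area',s_[0]+max(u0,0),s_[1]+max(v0,0),s_[2:])
b=eyes.get_image("wrist").astype(int); print('motion',np.abs(a-b)[max(v0,0):v1,max(u0,0):u1].mean(), manip.get_state()["clock"],manip.get_state()["contact_force"])
E
```

```text
[[300.0, 252.0], [299.0, 207.0], [321.0, 252.0], [322.0, 207.0], [302.0, 229.0], [301.0, 190.0], [320.0, 229.0], [321.0, 190.0]]
frame [[328.0, 252.0], [330.0, 104.0], [337.0, 252.0], [341.0, 104.0]]
dark blob u,v,w,h,area 302 190 [ 22  58 782]
motion 1.6041052114060963 25.725 [-0.04668118 -0.11151336  0.30100448]
```

```bash
python3 -c "
from rig import job
print(job.sign_off())"
```

```text
the job is handed in; nothing more can be done
None
```

The job is handed in at about 26 s of the 72 s allowed: the hanger was set down in the pocket at the expected depth (about 167 mm), looks straight in the last wrist-camera check, and the gripper is clear of it; sign-off returned no verdict.

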